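# Nest the collared beakers in the tray

### The arm

A 7-joint arm with a two-finger parallel gripper is mounted at the origin on the work surface. World frame = base frame: x ahead of the robot, y to its left, z up, the work surface at z = 0. Lengths are in m, angles in rad, forces in N, time in s.
With the tool pointing down it reaches from about 0.4 to 0.85 m from the base axis. Payload 10.4 kg.
Tool frame: the origin (TCP) lies between the finger pads; the fingertips stand 19 mm ahead of it and the grasp point (between the pads) is the TCP (manip.tips_ahead is the distance from the TCP to the fingertips, in m); z points along the fingers, y is the line along which they close (so a half turn about z gives the same grasp; the last joint's range is limited). The gripper opens to 85 mm and grips with 20 to 120 N. Pads are 22 mm wide; open, the fingers measure 114 mm over their backs; the gripper's body (76 mm by 85 mm) begins 54 mm behind the grasp point. The pads swing forward as they close: fully open they stand 13 mm farther back than shut.
Start: joints at [1.115, 0.332, -0.065, 1.46, 0.022, 1.35, -0.088], TCP at [0.262, -0.567, 0.229] pointing down, gripper open.
Joint ranges: [-2.6, 2.6], [-0.5, 2.12], [-1.47, 1.34], [0.16, 2.42], [-1.27, 4.41], [0.06, 2.06], [-2.6, 2.6]. Speed limits (rad/s): [2.22, 2.22, 2.79, 2.79, 3.14, 3.14, 3.14].

### API

Orientations are given as a unit quaternion [x, y, z, w].
In Python, from workcell import manip, viewer gives the robot as it stands.
- The arm moves only by the tool arm_command, never from a script. Its argument "series" is text: rows parted by semicolons, each of 5 numbers parted by spaces: the closure, from 0 (fully open) to 1 (shut), then the shift along the tool's x, y, z normalised to -1 to 1, where 1 is 0.4 m, then the turn about the tool's z normalised to -1 to 1, where 1 is 180 degrees. In form: jaw tx ty tz spin; .... A call has exactly 10 rows; each row shifts and turns the commanded pose from where the row before left it, along the tool's axes as they then stand; what a row does not reach is not made up. A row lasts 1/8 s, in which the tool goes at most 62.5 mm and 10.7 degrees, less where a joint would pass 70% of its speed; a pose out of reach is approached as far as the arm can. A call with a number of a shift or a turn outside -1 to 1 is refused whole. A call with a gripper value outside its range is refused whole. The fingers move at their own pace and stop on an object; "newtons" is the grip in N (left out, the last holds). Time passes only in rows, so rows that do not move let the fingers close, or fill a call up. It gives the time, the measured TCP pose, the force, the opening and the grip force at its end, in the units of the state.
- manip.get_obs(): the state, without advancing time (a new reading comes with each control period).
- viewer.camera(name): name is "side" or "top"; returns a dict with "pixels" (400x640x3 uint8, red, green, blue), "intrinsics" (3x3 intrinsics, pixels), "D" ([k1, k2, p1, p2, k3] as OpenCV has them; the pictures are not rectified), "extrinsics" (4x4, takes a point from world to camera coordinates). Camera axes: x right, y up, looking along -z (the intrinsics and any distortion apply to the point x, -y, -z); pixel columns grow to the right and rows downward; lengths in m; the calibration is good to about 2 mm. A picture is of the moment at which its call begins. There is no depth.
- manip.hand_in(): hands the job in; it is judged then, once.
The state is a dict: "clock": time; "joint_pos": joint angles; "joint_velocities": joint speeds; "tau": joint torques, N m; "position": TCP position; "ee_rot": TCP orientation; "ft_force": force on the tool from outside, world axes, zero at the start; "torque": the same for the moment, N m; "grip_width": opening from 0.0 (shut) to 1.0 (fully open); "grasp_force": force on a finger pad.
Only numpy, scipy, OpenCV 4.12 (cv2) and the standard library are available. Lean on these libraries where they do the work, as an engineer would, in place of code of your own. Each camera call takes 0.05 s, during which the arm holds its last target. There are 200 camera calls.

### The job

Put the washed beakers together for the next run: nest the two loose collared beakers into the collared beaker that stands in the steel tray. All three must end as one straight stack standing in the tray, each beaker let down fully home so that its shoulder rests on the rim of the one below. Leave the squat beaker, the amber jar and the weighing bottle that stand among them where they are.

Things in the scene. Friction and masses are not known exactly. Their poses are not given: they have to be found in the camera images.
- tray: shallow stainless-steel tray, fixed to the bench, 280 mm along its x, 190 mm along its y, 22 mm high, walls and floor 3 mm (inner floor 3 mm above its origin). Origin: centre of the underside. It stands on the left or the right side
- beaker_tray: white plastic collared beaker, one of three alike, standing loose on the tray floor. 92 mm tall, 45 g, wall 2.2 mm: flat foot 40 mm across, round body widening to 56 mm at 60 mm height, there a flat step outward (shoulder), above it a nearly straight collar 66 to 68 mm across, 32 mm high, up to the rim. Origin: centre of the underside, z up its axis; no spout, any turn is alike
- beaker_1: white plastic collared beaker standing loose on the bench, one of three alike. Nested fully home, its shoulder rests on the rim below: origin 32 mm above that of the lower one, same axis, about 2 mm sideways play, only its collar standing free above the lower rim. Mouth 63.6 mm across. Origin: centre of the underside, z up. Either loose one may go first
- beaker_2: white plastic collared beaker standing loose on the bench, one of three alike. Nested fully home, its shoulder rests on the rim below: origin 32 mm above that of the lower one, same axis, about 2 mm sideways play, only its collar standing free above the lower rim. Mouth 63.6 mm across. Origin: centre of the underside, z up. Either loose one may go first
- hotplate: white hotplate with a square iron plate, fixed, 205 mm by 200 mm, 105 mm high, across from the tray, not used. Origin: centre of the underside
- squat_beaker: bystander among the beakers: squat straight-walled white plastic beaker with a small spout and no collar, 78 mm across, 62 mm tall. Origin: centre of the underside
- amber_jar: bystander among the beakers: amber glass jar with a black cap, 56 mm across, 80 mm tall. Origin: centre of the underside
- weighing_bottle: bystander in the tray, at its +x end: small glass weighing bottle with a knobbed lid, 43 mm across, 56 mm tall. Origin: centre of the underside

How it is judged:
By the outcome, as a careful person would: the job done as asked, in the order asked, and still so for the second after the job is handed in, with the robot touching nothing.
It also fails if it takes over 61 s, if anything falls off the work surface, if the arm or the gripper's body presses on something with over 40 N, if the wrist force passes 120 N, or if a joint passes its speed limit or range.

## Working session

There is one attempt and no reset: what is moved stays moved. The work goes in short steps, Python scripts to look and compute and a tool call to move; the robot and the scene stay as the last step left them, time stands still between calls to the robot, and variables do not carry over. Pictures are saved under pics/ and viewed, at most 10 in all, crops included, and the job is handed in when it is done.

Besides the shell and the picture viewer there is one more tool, called after "Request:" as name(argument=value, ...) on one line, values as JSON. arm_command: Moves the arm, as the interface text tells. Scaled input: -1 to 1 covers 0.4 m each way for a shift and 180 degrees each way for a turn. Its arguments: {"type":"object","properties":{"series":{"type":"string"},"newtons":{"type":"number"}},"required":["series"]}

```bash
mkdir -p pics; cat > h.py <<'E'
from workcell import manip, viewer
import numpy as np, cv2
def shot(n):
    c=viewer.camera(n); return c
def save(c,f,crop=None,s=1):
    im=c["pixels"][:,:,::-1]
    if crop: x0,y0,x1,y1=crop; im=im[y0:y1,x0:x1]
    cv2.imwrite("pics/"+f,cv2.resize(im,None,fx=s,fy=s,interpolation=cv2.INTER_CUBIC))
def ray(c,u,v):
    K=np.array(c["intrinsics"],float);D=np.array(c["D"],float);E=np.array(c["extrinsics"])
    p=cv2.undistortPoints(np.array([[[u,v]]],float),K,D)[0,0]
    R=E[:3,:3];t=E[:3,3]
    return -R.T@t, R.T@np.array([p[0],-p[1],-1.])
def at(c,u,v,z):
    o,d=ray(c,u,v); return o+d*(z-o[2])/d[2]
def proj(c,P):
    E=np.array(c["extrinsics"]);q=(E[:3,:3]@np.atleast_2d(P).T).T+E[:3,3]
    q=q*[1,-1,-1]
    return cv2.projectPoints(q,np.zeros(3),np.zeros(3),np.array(c["intrinsics"],float),np.array(c["D"],float))[0][:,0]
def circ(x,y,z,r,n=48):
    a=np.linspace(0,2*np.pi,n); return np.c_[x+r*np.cos(a),y+r*np.sin(a),0*a+z]
E
python3 - <<'E'
from h import *
for n in("top","side"):
    c=shot(n); save(c,n+"0.png")
    E=c["extrinsics"]; print(n,-E[:3,:3].T@E[:3,3])
o=manip.get_obs();print(o)
E
```

```text
top [ 0.44303191 -0.02037584  1.00843631]
side [0.1896544  0.74127781 0.91386086]
{'clock': 0.1, 'joint_pos': array([ 1.11539582,  0.3328069 , -0.0646679 ,  1.46085888,  0.02160769,
        1.34992484, -0.08850339]), 'joint_velocities': array([ 0.00173342, -0.00163708,  0.00011226, -0.00168107,  0.00014128,
        0.0019454 , -0.00145552]), 'tau': array([ 1.33219306e-03, -6.26746058e+01,  4.90985450e-02, -3.92432392e+01,
        1.63779734e-02,  6.89036620e-03, -2.37804238e-05]), 'position': array([ 0.26196514, -0.56706743,  0.22869579]), 'ee_rot': array([ 9.76677863e-01,  2.14708937e-01, -1.77713258e-04, -6.26581153e-04]), 'ft_force': array([ 0.19006761, -1.34987677, -0.54173564]), 'torque': array([0.03444232, 0.02184755, 0.01113245]), 'grasp_force': 0.0, 'grip_width': 1.0013635208143676}
```

View pics/top0.png

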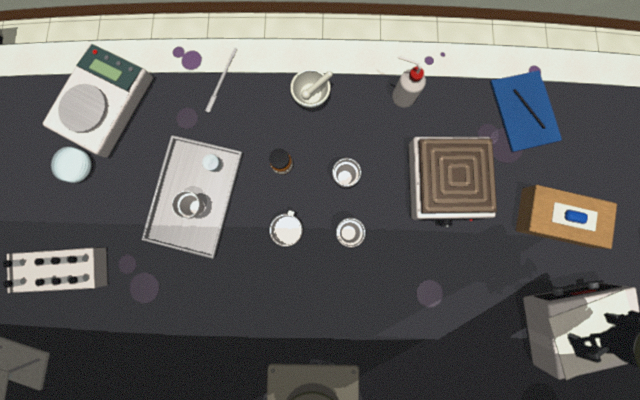

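View pics/side0.png

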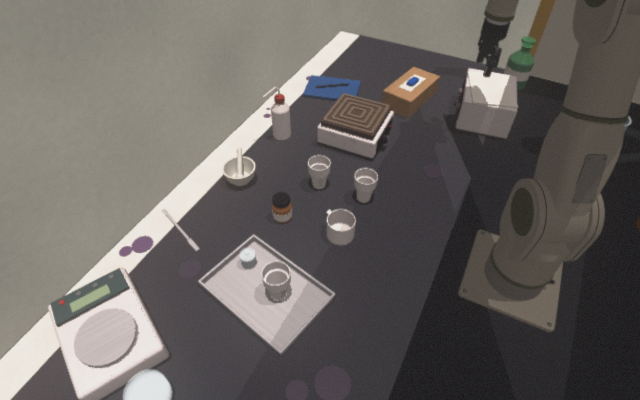

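Top view: loose beakers have rims near (347,172) and (350,232), the squat beaker is at (286,229), the amber jar at (281,161), and the tray beaker at about (188,205). The side view agrees: loose beakers near (319,165) and (366,180), tray beaker near (277,277). I'll enlarge these for the rims.

```bash
python3 - <<'E'
from h import *
t=shot("top"); s=shot("side")
a=lambda c,b:cv2.resize(c["pixels"][b[1]:b[3],b[0]:b[2],::-1],None,fx=6,fy=6,interpolation=cv2.INTER_CUBIC)
# 60x48 tiles
A=[a(t,(315,150,380,195)),a(t,(315,210,380,255)),a(t,(155,180,220,225))]
B=[a(s,(290,148,355,193)),a(s,(335,160,400,205)),a(s,(245,255,310,300))]
im=np.hstack([np.vstack(A),np.vstack(B)])
for i in range(0,im.shape[1],60): im[:, i]=(im[:, i]*.7+np.array([0,75,0])).astype('u1')
for i in range(0,im.shape[0],60): im[i]=(im[i]*.7+np.array([0,75,0])).astype('u1')
cv2.imwrite("pics/crops.png",cv2.resize(im,None,fx=.74,fy=.74,interpolation=cv2.INTER_AREA))
E
```

```text
(no output)
```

View pics/crops.png

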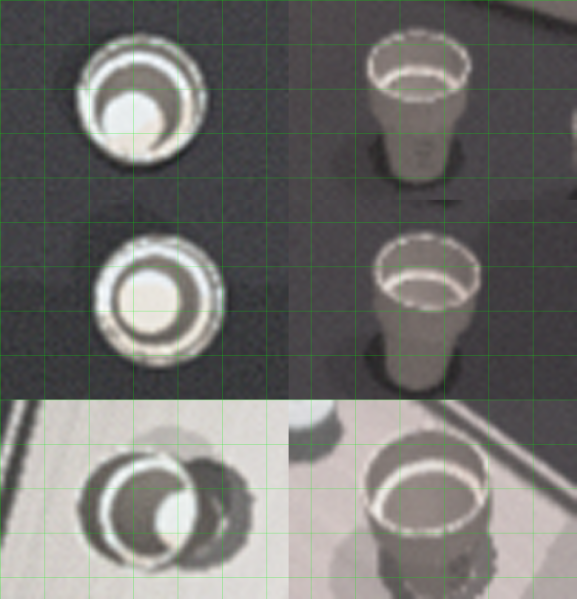

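Rims read from the crops, as centres in full-image pixels. Top view: (346.5,171.6), (350.4,232.1), tray beaker (186,204.4). Side view: (318.8,162.3), (365.9,175.5), tray beaker (275.6,273.1). Next I compare the two views at the known rim heights (92 mm on the bench, 95 mm in the tray) and overlay the model circles.

```bash
python3 - <<'E'
from h import *
from scipy.optimize import least_squares
t=shot("top"); s=shot("side")
def ctr(c,x,y,z):
    p=proj(c,circ(x,y,z,.034)); return (p.min(0)+p.max(0))/2
def fit(obs,z):
    f=lambda q:np.r_[*[ctr(c,q[0],q[1],z)-o for c,o in obs]]
    r=least_squares(f,[.55,0]); return r.x,r.fun.round(1)
out={}
for n,a,b,z in[("b1",(346.5,171.6),(318.8,162.3),.092),("b2",(350.4,232.1),(365.9,175.5),.092),("tray",(186,204.4),(275.6,273.1),.095)]:
    x,r=fit([(t,a),(s,b)],z); out[n]=(x,z)
    print(n,x.round(4),"res",r,"top",fit([(t,a)],z)[0].round(4),"side",fit([(s,b)],z)[0].round(4))
tiles=[]
for c,bs in((t,[(315,150),(315,210),(155,180)]),(s,[(290,148),(335,160),(245,255)])):
    col=[]
    for (n,(x,z)),b in zip(out.items(),bs):
        im=cv2.resize(c["pixels"][b[1]:b[1]+45,b[0]:b[0]+65,::-1],None,fx=4,fy=4,interpolation=cv2.INTER_CUBIC)
        for zz,r,k in((z,.034,(0,0,255)),(z-.092,.02,(0,255,0))):
            p=(proj(c,circ(*x,zz,r))-b+.5)*4
            cv2.polylines(im,[p.astype(int)],True,k,1)
        col.append(im)
    tiles.append(np.vstack(col))
cv2.imwrite("pics/ov.png",np.hstack(tiles))
print("amber",at(t,281,155,.08),"squat",at(t,286,229,.05))
for u,v in((172,137),(242,152),(213,257),(143,240)): print(at(t,u,v,.022).round(3))
print("weigh",at(t,210,162,.05))
E
```

```text
b1 [ 0.6002 -0.0751] res [ 0.2 -0.1 -0.   0.3] top [ 0.6    -0.0747] side [ 0.6008 -0.0764]
b2 [ 0.4541 -0.0862] res [ 0.3 -0.  -0.1  0.5] top [ 0.454  -0.0855] side [ 0.4545 -0.0881]
tray [0.5137 0.3135] res [-0.6 -0.4  0.6 -0.4] top [0.5129 0.3119] side [0.5143 0.3151]
amber [0.64065387 0.08694315 0.08      ] squat [0.45937294 0.07224511 0.05      ]
[0.698 0.388 0.022]
[0.659 0.197 0.022]
[0.384 0.261 0.022]
[0.423 0.448 0.022]
weigh [0.62611622 0.27219899 0.05      ]
```

View pics/ov.png

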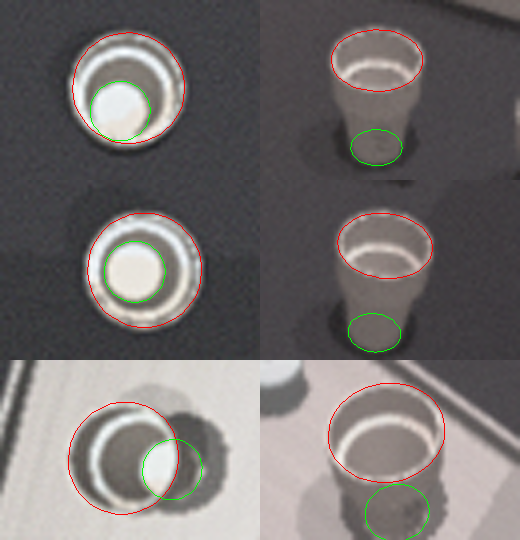

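The overlay fits all three beakers, and both views agree to about 3 mm. The spacings leave the gripper clear on every side. I'll move above beaker_1 at (0.600,-0.075) in two calls; tool yaw is about 24.8°, so tx=+1.283 and ty=-0.763 in all.

Request:
arm_command(series="0 0.04 -0.024 -0.02 0; 0 0.07 -0.042 -0.02 0; 0 0.08 -0.048 0 0; 0 0.08 -0.048 0 0; 0 0.08 -0.048 0 0; 0 0.08 -0.048 0 0; 0 0.08 -0.048 0 0; 0 0.08 -0.048 0 0; 0 0.08 -0.048 0 0; 0 0.08 -0.048 0 0")

```text
clock: 1.55
position: [0.4599, -0.2758, 0.2462]
ee_rot: [0.977, 0.215, 0.0, 0.0]
ft_force: [0.3, -1.0, -0.8]
grip_width: 1.002
grasp_force: 0.0
```

Request:
arm_command(series="0 0.08 -0.048 0 0; 0 0.08 -0.048 0 0; 0 0.08 -0.048 0 0; 0 0.08 -0.048 0 0; 0 0.08 -0.048 0 0; 0 0.08 -0.048 0 0; 0 0.05 -0.027 0 0; 0 0 0 0 0; 0 0 0 0 0; 0 0 0 0 0")

```text
clock: 2.8
position: [0.5982, -0.0758, 0.2457]
ee_rot: [0.977, 0.214, 0.0, 0.0]
ft_force: [-0.5, 0.3, 0.3]
grip_width: 1.0
grasp_force: 0.0
```

```bash
cat >> h.py <<'E'
from scipy.spatial.transform import Rotation as Ro
def to(*P):
    o=manip.get_obs(); R=Ro.from_quat(o["ee_rot"]).as_matrix()
    print("t",round(o["clock"],2),"pos",o["position"].round(4),"yaw",np.degrees(np.arctan2(R[1,0],R[0,0])).round(1),"z",R[:,2].round(3),"f",o["ft_force"].round(1),"w",round(o["grip_width"],3),"g",round(o["grasp_force"],1),"q7",o["joint_pos"].round(2))
    p=o["position"]
    for q in P: print(q,"->",(R.T@(np.array(q)-p)/.4).round(3)); p=np.array(q)
E
python3 -c "
from h import *
print(manip.tips_ahead)
to((.6,-.075,.229),(.6,-.075,.081))"
```

```text
0.019
t 2.8 pos [ 0.5982 -0.0758  0.2457] yaw 24.7 z [ 0.    -0.001 -1.   ] f [-0.5  0.3  0.3] w 1.0 g 0.0 q7 [ 0.41  0.31 -0.45  1.48  0.14  1.38 -1.19]
(0.6, -0.075, 0.229) -> [0.005 0.    0.042]
(0.6, -0.075, 0.081) -> [ 0.   -0.    0.37]
```

Request:
arm_command(series="0 0.005 0 0.05 0; 0 0 0 0.08 0; 0 0 0 0.08 0; 0 0 0 0.08 0; 0 0 0 0.06 0; 0 0 0 0.04 0; 0 0 0 0.022 0; 0 0 0 0 0; 0 0 0 0 0; 0 0 0 0 0", newtons=30)

```text
clock: 4.05
position: [0.6009, -0.0741, 0.0814]
ee_rot: [0.977, 0.215, 0.001, 0.0]
ft_force: [-0.6, 0.9, 0.4]
grip_width: 1.0
grasp_force: 0.0
```

Request:
arm_command(series="0.3 0 0 0 0; 0.5 0 0 0 0; 0.5 0 0 0 0; 0.5 0 0 0 0; 0.5 0 0 0 0; 0.5 0 0 0 0; 0.5 0 0 0 0; 0.5 0 0 0 0; 0.5 0 0 0 0; 0.5 0 0 0 0", newtons=30)

```text
clock: 5.3
position: [0.6013, -0.074, 0.082]
ee_rot: [0.977, 0.215, 0.001, 0.0]
ft_force: [-0.8, 0.0, 7.4]
grip_width: 0.77
grasp_force: 31.3
```

```bash
python3 -c "
from h import *
to((.6,-.075,.081))
c=shot('side');save(c,'g1.png',(260,90,390,220),4.4)"
```

```text
t 5.3 pos [ 0.6013 -0.074   0.082 ] yaw 24.8 z [ 0.002 -0.    -1.   ] f [-0.8  0.   7.4] w 0.77 g 31.3 q7 [ 0.39  0.45 -0.43  1.66  0.21  1.08 -1.24]
(0.6, -0.075, 0.081) -> [-0.004  0.001  0.002]
```

View pics/g1.png

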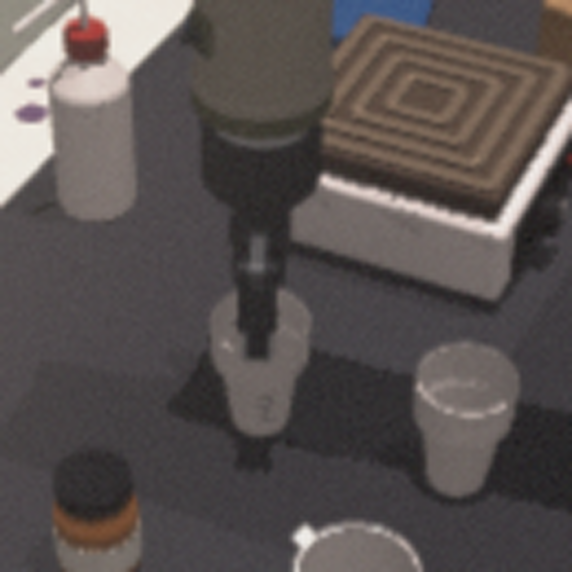

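The gripper holds beaker_1 by its collar: width is 65 mm, and the fingertips at about (257,355) in the crop sit just above the shoulder. Now lift it to TCP z≈0.24.

Request:
arm_command(series="0.5 0 0 -0.02 0; 0.5 0 0 -0.04 0; 0.5 0 0 -0.06 0; 0.5 0 0 -0.07 0; 0.5 0 0 -0.07 0; 0.5 0 0 -0.07 0; 0.5 0 0 -0.05 0; 0.5 0 0 -0.015 0; 0.5 0 0 0 0; 0.5 0 0 0 0")

```text
clock: 6.6
position: [0.6, -0.074, 0.2377]
ee_rot: [0.977, 0.215, -0.001, -0.0]
ft_force: [0.6, -0.4, -0.4]
grip_width: 0.768
grasp_force: 33.3
```

```bash
python3 -c "
from h import *
to((.5137,.3135,.24))"
```

```text
t 6.6 pos [ 0.6    -0.074   0.2377] yaw 24.8 z [-0.001  0.    -1.   ] f [ 0.6 -0.4 -0.4] w 0.768 g 33.3 q7 [ 0.41  0.32 -0.46  1.49  0.14  1.37 -1.19]
(0.5137, 0.3135, 0.24) -> [ 0.211 -0.97  -0.005]
```

Request:
arm_command(series="0.5 0.007 -0.03 0 0; 0.5 0.013 -0.06 0 0; 0.5 0.016 -0.08 0 0; 0.5 0.018 -0.08 0 0; 0.5 0.018 -0.08 0 0; 0.5 0.018 -0.08 0 0; 0.5 0.018 -0.08 0 0; 0.5 0.018 -0.08 0 0; 0.5 0.018 -0.08 0 0; 0.5 0.018 -0.08 0 0")

```text
clock: 7.85
position: [0.5357, 0.22, 0.2383]
ee_rot: [0.977, 0.215, -0.0, 0.0]
ft_force: [1.0, 0.3, -0.7]
grip_width: 0.766
grasp_force: 33.3
```

Request:
arm_command(series="0.5 0.018 -0.08 0 0; 0.5 0.015 -0.07 0 0; 0.5 0.01 -0.05 0 0; 0.5 0.006 -0.04 0 0; 0.5 0 0 0 0; 0.5 0 0 0 0; 0.5 0 0 0 0; 0.5 0 0 0 0; 0.5 0 0 0 0; 0.5 0 0 0 0")

```text
clock: 9.1
position: [0.5144, 0.3135, 0.2386]
ee_rot: [0.977, 0.215, 0.0, 0.0]
ft_force: [0.5, 0.1, -0.7]
grip_width: 0.764
grasp_force: 33.3
```

```bash
cat > ov.py <<'E'
from h import *
import sys
def ov(f,circles):
    """circles: (x,y,z,r) drawn on side and top crops"""
    T=[]
    for n in("top","side"):
        c=shot(n); m=proj(c,[[circles[0][0],circles[0][1],.14]])[0].astype(int)
        x0=int(np.clip(m[0]-50,0,540));y0=int(np.clip(m[1]-65,0,270))
        im=cv2.resize(c["pixels"][y0:y0+130,x0:x0+100,::-1],None,fx=4,fy=4,interpolation=cv2.INTER_CUBIC)
        for i,(x,y,z,r) in enumerate(circles):
            p=(proj(c,circ(x,y,z,r))-[x0,y0]+.5)*4
            cv2.polylines(im,[p.astype(int)],True,[(0,0,255),(0,255,0),(255,128,0)][i%3],1)
        T.append(im)
    cv2.imwrite("pics/"+f,np.hstack(T))
E
python3 -c "
from ov import *
to((.5137,.3135,.24),(.5137,.3135,.116))
p=manip.get_obs()['position']
b=(p[0],p[1])
ov('h1.png',[(.5137,.3135,.095,.034),(*b,p[2]+.011,.034),(*b,p[2]-.081,.02)])"
```

```text
t 9.1 pos [0.5144 0.3135 0.2386] yaw 24.8 z [ 0. -0. -1.] f [ 0.5  0.1 -0.7] w 0.764 g 33.3 q7 [-0.1   0.35 -0.66  1.48  0.22  1.38 -1.91]
(0.5137, 0.3135, 0.24) -> [-0.001 -0.001 -0.003]
(0.5137, 0.3135, 0.116) -> [-0.   -0.    0.31]
```

View pics/h1.png

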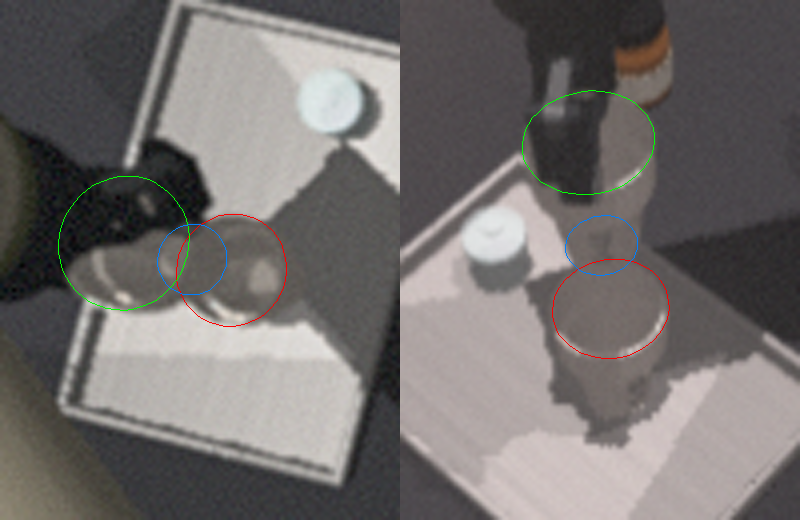

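The held beaker hangs over the tray beaker: its rim and foot circles match in the side view, and the red tray rim circle is within about 1–2 mm. Next I lower it most of the way.

Request:
arm_command(series="0.5 -0.002 0 0.03 0; 0.5 0 0 0.05 0; 0.5 0 0 0.05 0; 0.5 0 0 0.04 0; 0.5 0 0 0.03 0; 0.5 0 0 0.025 0; 0.5 0 0 0.025 0; 0.5 0 0 0.02 0; 0.5 0 0 0 0; 0.5 0 0 0 0")

```text
clock: 10.45
position: [0.5137, 0.3134, 0.131]
ee_rot: [0.977, 0.215, 0.0, -0.0]
ft_force: [-0.1, -0.3, 0.3]
grip_width: 0.765
grasp_force: 33.4
```

Request:
arm_command(series="0.5 0 0 0.01 0; 0.5 0 0 0.007 0; 0.5 0 0 0.005 0; 0.5 0 0 0.003 0; 0.5 0 0 0.003 0; 0.5 0 0 0 0; 0.5 0 0 0 0; 0.5 0 0 0 0; 0.5 0 0 0 0; 0.5 0 0 0 0")

```text
clock: 11.7
position: [0.5136, 0.3133, 0.1194]
ee_rot: [0.977, 0.215, 0.0, 0.0]
ft_force: [-0.2, 0.8, -0.0]
grip_width: 0.762
grasp_force: 33.4
```

Still free, with no contact force. I'll lower it a few more millimetres until it touches.

Request:
arm_command(series="0.5 0 0 0.002 0; 0.5 0 0 0.002 0; 0.5 0 0 0.002 0; 0.5 0 0 0.002 0; 0.5 0 0 0 0; 0.5 0 0 0 0; 0.5 0 0 0 0; 0.5 0 0 0 0; 0.5 0 0 0 0; 0.5 0 0 0 0")

```text
clock: 12.95
position: [0.514, 0.3138, 0.117]
ee_rot: [0.977, 0.215, 0.001, -0.0]
ft_force: [0.1, 0.3, 5.1]
grip_width: 0.768
grasp_force: 34.7
```

It touches at z=0.117, the height predicted for fully home. I'll open the gripper, then rise.

Request:
arm_command(series="0.15 0 0 0 0; 0 0 0 0 0; 0 0 0 0 0; 0 0 0 0 0; 0 0 0 0 0; 0 0 0 0 0; 0 0 0 -0.01 0; 0 0 0 -0.02 0; 0 0 0 -0.04 0; 0 0 0 -0.06 0")

```text
clock: 14.2
position: [0.5134, 0.3132, 0.1694]
ee_rot: [0.977, 0.215, -0.0, 0.0]
ft_force: [0.4, 0.3, 0.6]
grip_width: 0.999
grasp_force: 0.0
```

Request:
arm_command(series="0 0 0 -0.08 0; 0 0 0 -0.08 0; 0 0 0 -0.04 0; 0 0 0 0 0; 0 -0.015 0.08 0 0; 0 -0.03 0.1 0 0; 0 -0.04 0.1 0 0; 0 -0.05 0.1 0 0; 0 -0.05 0.1 0 0; 0 -0.05 0.1 0 0")

```text
clock: 15.45
position: [0.5247, 0.0615, 0.2468]
ee_rot: [0.977, 0.215, -0.001, -0.0]
ft_force: [0.5, -0.2, 0.5]
grip_width: 1.004
grasp_force: 0.0
```

```bash
python3 -c "
from ov import *
to((.454,-.0862,.24),(.454,-.0862,.081))
b=(.5139,.3136)
ov('n1.png',[(*b,.127,.034),(*b,.095,.034)])"
```

```text
t 15.45 pos [0.5247 0.0615 0.2468] yaw 24.8 z [-0.002 -0.    -1.   ] f [ 0.5 -0.2  0.5] w 1.004 g 0.0 q7 [ 0.29  0.15 -0.54  1.66  0.08  1.35 -1.4 ]
(0.454, -0.0862, 0.24) -> [-0.315  0.261  0.017]
(0.454, -0.0862, 0.081) -> [0.001 0.    0.397]
```

View pics/n1.png

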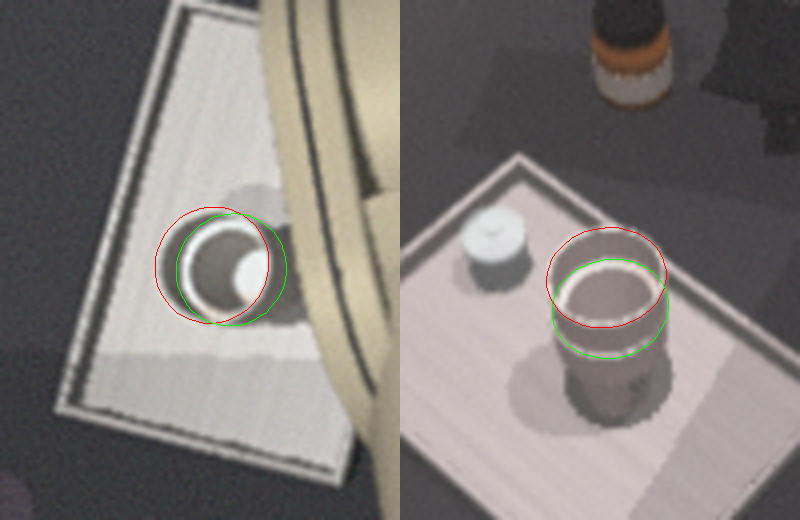

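Beaker_1 is nested fully home: its rim lies on the red circle at 127 mm and the lower rim on the green one. Next is beaker_2.

Request:
arm_command(series="0 -0.06 0.05 0.004 0; 0 -0.06 0.05 0.004 0; 0 -0.06 0.05 0.004 0; 0 -0.05 0.04 0.005 0; 0 -0.04 0.03 0 0; 0 -0.025 0.02 0 0; 0 -0.01 0.01 0 0; 0 0 0 0 0; 0 0 0 0 0; 0 0 0 0 0")

```text
clock: 16.8
position: [0.4569, -0.0782, 0.2414]
ee_rot: [0.977, 0.215, 0.0, -0.0]
ft_force: [-0.1, 0.1, 0.3]
grip_width: 1.004
grasp_force: 0.0
```

```bash
python3 -c "
from ov import *
to((.454,-.0862,.24),(.454,-.0862,.081))"
```

```text
t 16.8 pos [ 0.4569 -0.0782  0.2414] yaw 24.8 z [ 0.  0. -1.] f [-0.1  0.1  0.3] w 1.004 g 0.0 q7 [ 0.49 -0.01 -0.41  1.83 -0.    1.32 -1.06]
(0.454, -0.0862, 0.24) -> [-0.015  0.015  0.003]
(0.454, -0.0862, 0.081) -> [-0.     0.     0.397]
```

Request:
arm_command(series="0 -0.015 0.015 0.04 0; 0 0 0 0.07 0; 0 0 0 0.08 0; 0 0 0 0.08 0; 0 0 0 0.06 0; 0 0 0 0.04 0; 0 0 0 0.03 0; 0 0 0 0 0; 0 0 0 0 0; 0 0 0 0 0")

```text
clock: 18.05
position: [0.4543, -0.0868, 0.0821]
ee_rot: [0.977, 0.215, 0.001, 0.0]
ft_force: [-0.3, -0.2, 0.0]
grip_width: 1.0
grasp_force: 0.0
```

Request:
arm_command(series="0.3 0 0 0 0; 0.5 0 0 0 0; 0.5 0 0 0 0; 0.5 0 0 0 0; 0.5 0 0 0 0; 0.5 0 0 0 0; 0.5 0 0 0 0; 0.5 0 0 0 0; 0.5 0 0 0 0; 0.5 0 0 0 0", newtons=30)

```text
clock: 19.3
position: [0.4547, -0.0864, 0.0826]
ee_rot: [0.977, 0.215, 0.001, 0.0]
ft_force: [-2.9, 2.0, 10.9]
grip_width: 0.764
grasp_force: 30.5
```

Request:
arm_command(series="0.5 0 0 -0.02 0; 0.5 0 0 -0.04 0; 0.5 0 0 -0.06 0; 0.5 0 0 -0.07 0; 0.5 0 0 -0.07 0; 0.5 0 0 -0.07 0; 0.5 0 0 -0.06 0; 0.5 0 0 -0.03 0; 0.5 0 0 0 0; 0.5 0 0 0 0")

```text
clock: 20.55
position: [0.4534, -0.0867, 0.2485]
ee_rot: [0.977, 0.215, -0.001, -0.0]
ft_force: [-0.2, 0.5, -0.4]
grip_width: 0.5
grasp_force: 0.0
```

```bash
python3 -c "
from ov import *
to((.5137,.3135,.25))"
```

```text
t 20.55 pos [ 0.4534 -0.0867  0.2485] yaw 24.8 z [-0.001  0.    -1.   ] f [-0.2  0.5 -0.4] w 0.5 g 0.0 q7 [ 0.5  -0.02 -0.4   1.82 -0.01  1.34 -1.04]
(0.5137, 0.3135, 0.25) -> [ 0.556 -0.845 -0.004]
```

The grip was lost on lifting: width is now 0.5 with no force. I'll look at where beaker_2 is.

```bash
python3 -c "
from ov import *
t=shot('top');s=shot('side')
a=cv2.resize(t['pixels'][140:270,270:390,::-1],None,fx=3.3,fy=3.3,interpolation=cv2.INTER_CUBIC)
b=cv2.resize(s['pixels'][110:240,290:410,::-1],None,fx=3.3,fy=3.3,interpolation=cv2.INTER_CUBIC)
cv2.imwrite('pics/slip.png',np.hstack([a,b]))"
```

```text
(no output)
```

View pics/slip.png

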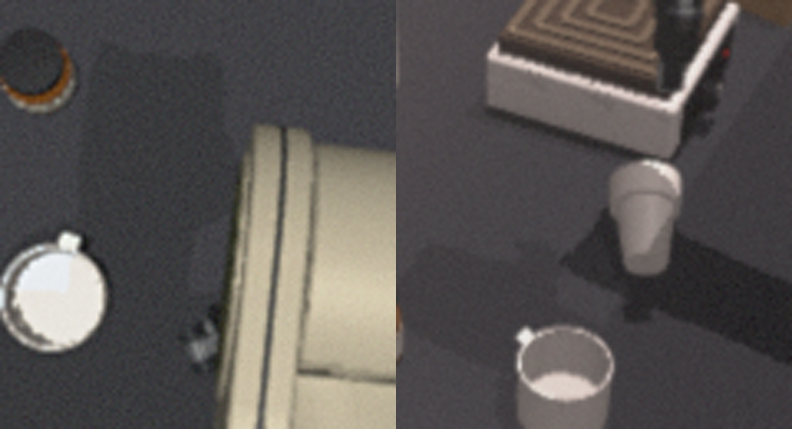

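Beaker_2 slipped out and now seems to be tipped: in the side view its collar is at crop (647,185), its foot toward the camera at (645,260), and no mouth is visible. First I check whether it is still moving.

```bash
python3 -c "
from ov import *
ims=[shot('side')['pixels'][140:205,335:400].astype(int) for _ in range(4)]
np.save('last.npy',ims[-1])
for a,b in zip(ims,ims[1:]): 
    d=np.abs(a-b).sum(2); print(d.mean().round(2),(d>60).sum())
print(manip.get_obs()['ft_force'])"
```

```text
6.74 1
6.7 0
6.72 0
[-0.04815024 -0.41403431  0.04893841]
```

It is at rest. I'll move the arm aside to see it.

Request:
arm_command(series="0 -0.03 0.03 0 0; 0 -0.06 0.06 0 0; 0 -0.08 0.08 0 0; 0 -0.09 0.1 0 0; 0 -0.09 0.1 0 0; 0 -0.08 0.1 0 0; 0 -0.06 0.06 0 0; 0 -0.03 0.03 0 0; 0 0 0 0 0; 0 0 0 0 0")

```text
clock: 22.1
position: [0.3599, -0.3758, 0.2495]
ee_rot: [0.976, 0.216, 0.0, -0.0]
ft_force: [0.4, -0.2, 0.3]
grip_width: 1.003
grasp_force: 0.0
```

```bash
python3 -c "
from ov import *
to()
t=shot('top');s=shot('side')
a=cv2.resize(t['pixels'][190:270,310:390,::-1],None,fx=5,fy=5,interpolation=cv2.INTER_CUBIC)
b=cv2.resize(s['pixels'][140:220,320:400,::-1],None,fx=5,fy=5,interpolation=cv2.INTER_CUBIC)
cv2.imwrite('pics/lie.png',np.hstack([a,b]))"
```

```text
t 22.1 pos [ 0.3599 -0.3758  0.2495] yaw 24.9 z [ 0.  0. -1.] f [ 0.4 -0.2  0.3] w 1.003 g 0.0 q7 [ 0.8   0.1  -0.09  1.7   0.01  1.34 -0.42]
```

View pics/lie.png

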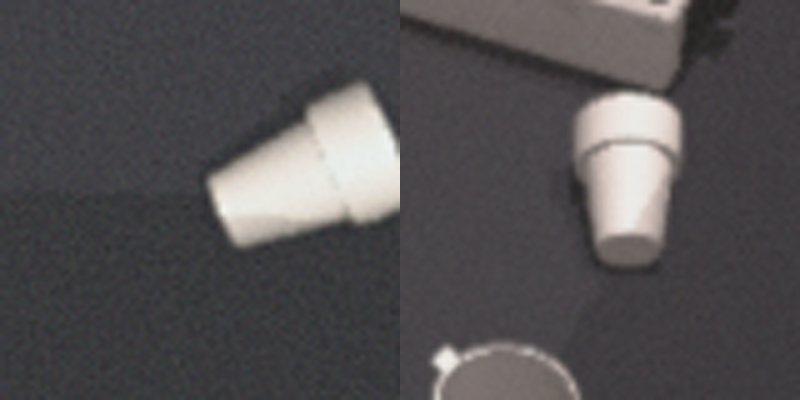

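Beaker_2 is lying on the bench: foot at top-view pixel (354.5,231.5), mouth pointing right and slightly up, near the hotplate's left face. My tool only points down, so I can't tip the beaker directly.

Plan:
1. Grip it across the collar, perpendicular to its axis.
2. Use the hotplate's top edge as a fulcrum to swing the mouth up.
3. Stand it on the bench and regrasp.

First I fit its pose from the silhouettes and locate the hotplate edges.

```bash
cat > lie.py <<'E'
from h import *
from scipy.optimize import minimize
RINGS=[(0,.02),(.06,.028),(.06,.033),(.092,.034)]
def pts(x,y,z,yaw,pitch,n=40):
    """foot centre x,y,z ; axis to mouth yaw, pitch up"""
    m=np.array([np.cos(yaw)*np.cos(pitch),np.sin(yaw)*np.cos(pitch),np.sin(pitch)])
    a=np.array([-np.sin(yaw),np.cos(yaw),0]); b=np.cross(m,a); t=np.linspace(0,2*np.pi,n)
    return [np.array([x,y,z])+s*m+r*(np.cos(t)[:,None]*a+np.sin(t)[:,None]*b) for s,r in RINGS]
def sil(c,R,k=4):
    im=np.zeros((400*k,640*k),'u1')
    for i in (0,2):
        p=proj(c,np.vstack(R[i:i+2])); h=cv2.convexHull(((p+.5)*k).astype(np.int32)); cv2.fillConvexPoly(im,h,255)
    return im
E
cat > fitlie.py <<'E'
from lie import *
t=shot("top");s=shot("side")
ms=[]
for c,(x0,y0,x1,y1) in((t,(345,200,402,245)),(s,(430-80,155,465-60,198))):
    g=cv2.cvtColor(c["pixels"],cv2.COLOR_RGB2GRAY); m=np.zeros_like(g); m[y0:y1,x0:x1]=(g[y0:y1,x0:x1]>100)*255
    n,l,st,_=cv2.connectedComponentsWithStats(m); k=1+np.argmax(st[1:,4]); m=((l==k)*255).astype('u1'); print(st[k]); ms.append(cv2.resize(m,None,fx=4,fy=4,interpolation=cv2.INTER_NEAREST))
f0=at(t,354.5,231.5,.03)
th=np.arcsin(.014/.092)
def cost(q):
    R=pts(q[0],q[1],.02*np.cos(th),q[2],th)
    return sum((sil(c,R)!=m).mean()*1e4 for c,m in zip((t,s),ms))
best=min((minimize(cost,[f0[0],f0[1],y],method="Nelder-Mead",options=dict(initial_simplex=np.array([[f0[0],f0[1],y]]+[[f0[0]+.01,f0[1],y],[f0[0],f0[1]+.01,y],[f0[0],f0[1],y+.2]]),maxiter=120)) for y in(-1.2,)),key=lambda r:r.fun)
q=best.x; print("foot",q[:2].round(4),"yaw",np.degrees(q[2]).round(1),"cost",best.fun,"area",[(m>0).mean()*1e4 for m in ms])
print("G s=.072",(q[:2]+.072*np.cos(th)*np.array([np.cos(q[2]),np.sin(q[2])])).round(4))
# hotplate
g=cv2.cvtColor(t["pixels"],cv2.COLOR_RGB2GRAY)
for v in(150,165,180,195,210): print(v,g[v,402:428])
print("face bottom",at(t,410,178,0).round(3),"plate",at(t,420,178,.105).round(3))
E
python3 fitlie.py
```

```text
[351 206  42  33 821]
[355 158  22  34 558]
foot [ 0.4566 -0.1023] yaw -66.9 cost 5.52001953125 area [np.float64(32.0703125), np.float64(21.796875000000004)]
G s=.072 [ 0.4845 -0.1678]
150 [ 65  61  55  56  60  45  52  79  92  96  93 104 162 207 217 189 128  59
  61  76 106 121 122 118 104  89]
165 [ 66  66  57  54  61  53  55  72  90  95  92  97 126 184 225 224 165  82
  44  66  78 113 124 124 116 100]
180 [ 61  70  62  66  58  57  54  52  74  94  94  93 103 147 201 221 219 164
  81  47  74 103 118 122 129 113]
195 [ 68  68  61  56  60  64  49  52  60  84  97  93  97 118 170 220 225 170
  84  38  61  75 107 127 132 128]
210 [ 56  60  55  62  64  56  54  45  52  71  93 100 100  99 133 164 166 183
 158  82  48  70  72  80  84  94]
face bottom [ 0.601 -0.251  0.   ] plate [ 0.585 -0.251  0.105]
```

```bash
python3 - <<'E'
from h import *
t=shot("top")
g=cv2.GaussianBlur(cv2.cvtColor(t["pixels"],cv2.COLOR_RGB2GRAY),(1,5),0).astype(float)
def edge(lo,hi,rows,sgn):
    P=[]
    for v in rows:
        d=sgn*np.diff(g[v,lo:hi]); k=np.argmax(d); w=np.clip(d[max(k-1,0):k+2],0,None); P.append((lo+max(k-1,0)+.5+(w*np.arange(len(w))).sum()/w.sum(),v))
    return P
rows=range(152,206,6)
for n,lo,hi,s,z in(("bottom",405,413,1,0),("whitetop",411,418,1,.07),("whiteend",416,422,-1,.07),("plate",419,425,1,.105)):
    P=np.array([at(t,u,v,z) for u,v in edge(lo,hi,rows,s)]); k=np.polyfit(P[:,0]-.58,P[:,1],1); print(n,"y(.58)",k[1].round(4),"slope",k[0].round(3),"resid",np.std(P[:,1]-np.polyval(k,P[:,0]-.58)).round(4))
for z in(.05,.06,.07,.08,.09,.1): print(z,at(t,414.5,180,z)[1].round(4))
to((.4845,-.1678,.12))
E
```

```text
bottom y(.58) -0.2505 slope 0.031 resid 0.0003
whitetop y(.58) -0.2477 slope 0.021 resid 0.0004
whiteend y(.58) -0.2575 slope 0.025 resid 0.0005
plate y(.58) -0.2565 slope 0.019 resid 0.0011
0.05 -0.2507
0.06 -0.2483
0.07 -0.2459
0.08 -0.2435
0.09 -0.2411
0.1 -0.2387
t 22.35 pos [ 0.3594 -0.3766  0.2496] yaw 24.9 z [ 0. -0. -1.] f [ 0.5 -0.5 -0.7] w 1.002 g 0.0 q7 [ 0.8   0.1  -0.09  1.7   0.01  1.34 -0.42]
(0.4845, -0.1678, 0.12) -> [ 0.503 -0.342  0.324]
```

I'll move over the lying collar, then turn −88° so the jaws close across its axis.

Request:
arm_command(series="0 0.03 -0.02 0 0; 0 0.05 -0.034 0.02 0; 0 0.07 -0.048 0.03 0; 0 0.07 -0.048 0.03 0; 0 0.07 -0.048 0.03 0; 0 0.07 -0.048 0.03 0; 0 0.06 -0.041 0.02 0; 0 0.05 -0.034 0.01 0; 0 0.033 -0.021 0 0; 0 0 0 0 0")

```text
clock: 23.6
position: [0.4848, -0.1675, 0.1817]
ee_rot: [0.976, 0.216, 0.0, 0.0]
ft_force: [0.9, -0.0, -0.7]
grip_width: 0.999
grasp_force: 0.0
```

Request:
arm_command(series="0 0 0 0 -0.055; 0 0 0 0 -0.055; 0 0 0 0 -0.055; 0 0 0 0 -0.055; 0 0 0 0 -0.055; 0 0 0 0 -0.055; 0 0 0 0 -0.055; 0 0 0 0 -0.055; 0 0 0 0 -0.05; 0 0 0 0 0")

```text
clock: 24.85
position: [0.4838, -0.1697, 0.1816]
ee_rot: [0.553, 0.833, -0.0, 0.0]
ft_force: [0.0, -0.6, -0.1]
grip_width: 1.003
grasp_force: 0.0
```

```bash
python3 -c "
from h import *
to((.4845,-.1678,.12),(.4845,-.1678,.031))"
```

```text
t 24.85 pos [ 0.4838 -0.1697  0.1816] yaw 112.9 z [ 0.    -0.001 -1.   ] f [ 0.  -0.6 -0.1] w 1.003 g 0.0 q7 [ 0.62  0.15 -0.41  1.8   0.06  1.21  0.6 ]
(0.4845, -0.1678, 0.12) -> [0.004 0.003 0.154]
(0.4845, -0.1678, 0.031) -> [0.    0.    0.222]
```

Request:
arm_command(series="0 0.004 0.003 0.03 0; 0 0 0 0.06 0; 0 0 0 0.07 0; 0 0 0 0.07 0; 0 0 0 0.06 0; 0 0 0 0.05 0; 0 0 0 0.036 0; 0 0 0 0 0; 0 0 0 0 0; 0 0 0 0 0")

```text
clock: 26.1
position: [0.4852, -0.167, 0.0318]
ee_rot: [0.552, 0.834, 0.0, 0.001]
ft_force: [0.3, 0.5, -0.6]
grip_width: 0.998
grasp_force: 0.0
```

Request:
arm_command(series="0.1 0 0 0 0; 0.2 0 0 0 0; 0.3 0 0 0 0; 0.3 0 0 0 0; 0.3 0 0 0 0; 0.3 0 0 0 0; 0.3 0 0 0 0; 0.3 0 0 0 0; 0.3 0 0 0 0; 0.3 0 0 0 0", newtons=30)

```text
clock: 27.35
position: [0.4849, -0.167, 0.0314]
ee_rot: [0.552, 0.834, -0.0, 0.0]
ft_force: [-1.3, -0.2, 6.3]
grip_width: 0.768
grasp_force: 32.3
```

Gripped on the collar at 65 mm. Now I lift it gently and check whether it stays horizontal or swings.

Request:
arm_command(series="0.3 0 0 -0.015 0; 0.3 0 0 -0.03 0; 0.3 0 0 -0.04 0; 0.3 0 0 -0.05 0; 0.3 0 0 -0.05 0; 0.3 0 0 -0.05 0; 0.3 0 0 -0.05 0.03; 0.3 0 0 -0.04 0.04; 0.3 0 0 -0.025 0.04; 0.3 0 0 0 0.027")

```text
clock: 28.6
position: [0.4853, -0.1668, 0.1731]
ee_rot: [0.718, 0.696, 0.001, 0.001]
ft_force: [0.1, 0.1, -0.5]
grip_width: 0.761
grasp_force: 33.6
```

```bash
cat > pitch.py <<'E'
from lie import *
to()
o=manip.get_obs();p=o["position"];R=Ro.from_quat(o["ee_rot"]).as_matrix();yaw=np.arctan2(R[1,0],R[0,0])+np.pi
s=shot("side"); g=cv2.GaussianBlur(cv2.cvtColor(s["pixels"],cv2.COLOR_RGB2GRAY),(3,3),0)
c0=proj(s,[p])[0]; Y,X=np.mgrid[:400,:640]; near=(abs(X-c0[0])<45)&(abs(Y-c0[1])<45)
m=((g>100)&near).astype('u1')
print("bright px",m.sum())
best=[]
for th in range(-20,111,5):
    a=np.radians(th); d=np.array([np.cos(yaw)*np.cos(a),np.sin(yaw)*np.cos(a),np.sin(a)])
    f=p-.072*d; S=cv2.resize(sil(s,pts(*f,yaw,a),1),(640,400))>0
    best.append(((S&(m>0)).sum()/(S|(m>0)).sum(),th))
print(sorted(best)[::-1][:5])
save(s,"pitch_%d.png"%(o["clock"]*100),(int(c0[0])-60,max(int(c0[1])-60,0),int(c0[0])+60,int(c0[1])+60),4)
E
python3 pitch.py
```

```text
t 28.6 pos [ 0.4853 -0.1668  0.1731] yaw 88.2 z [ 0.002 -0.001 -1.   ] f [ 0.1  0.1 -0.5] w 0.761 g 33.6 q7 [ 0.59  0.15 -0.37  1.81  0.06  1.19  0.16]
bright px 1510
[(np.float64(0.3504587155963303), -5), (np.float64(0.34960819770946355), 0), (np.float64(0.3483483483483483), 5), (np.float64(0.34638196915776986), 10), (np.float64(0.3443830570902394), -10)]
```

Held. I'll carry it to the hotplate edge with the mouth toward the plate.

Request:
arm_command(series="0.3 -0.01 0.015 0 0; 0.3 -0.02 0.03 0 0; 0.3 -0.03 0.04 0 0; 0.3 -0.03 0.045 0 0; 0.3 -0.03 0.045 0.02 0; 0.3 -0.025 0.04 0.02 0; 0.3 -0.02 0.025 0.015 0; 0.3 -0.009 0.015 0 0; 0.3 0 0 0 0; 0.3 0 0 0 0")

```text
clock: 29.9
position: [0.5846, -0.239, 0.1495]
ee_rot: [0.717, 0.697, 0.0, 0.0]
ft_force: [0.6, 0.5, -1.2]
grip_width: 0.764
grasp_force: 33.5
```

```bash
python3 pitch.py; python3 -c "
from h import *
to((.585,-.2395,.1363),(.585,-.2293,.128),(.585,-.223,.1173),(.585,-.2208,.1052),(.585,-.2229,.093))"
```

```text
t 29.9 pos [ 0.5846 -0.239   0.1495] yaw 88.4 z [ 0. -0. -1.] f [ 0.6  0.5 -1.2] w 0.764 g 33.5 q7 [ 0.57  0.42 -0.33  1.53  0.14  1.22  0.19]
bright px 1592
[(np.float64(0.3110853163087638), 15), (np.float64(0.3100639906922629), 10), (np.float64(0.3065355696934644), 20), (np.float64(0.30227140361094934), 5), (np.float64(0.29982668977469673), 25)]
t 29.95 pos [ 0.5846 -0.239   0.1495] yaw 88.4 z [ 0.001 -0.    -1.   ] f [-0.   0.2 -0.4] w 0.764 g 33.5 q7 [ 0.57  0.42 -0.33  1.53  0.14  1.22  0.19]
(0.585, -0.2395, 0.1363) -> [-0.001  0.001  0.033]
(0.585, -0.2293, 0.128) -> [ 0.025 -0.001  0.021]
(0.585, -0.223, 0.1173) -> [ 0.016 -0.     0.027]
(0.585, -0.2208, 0.1052) -> [ 0.006 -0.     0.03 ]
(0.585, -0.2229, 0.093) -> [-0.005  0.     0.031]
```

Request:
arm_command(series="0.3 0 0 0.02 0; 0.3 0 0 0.013 0; 0.3 0.009 0 0.006 0; 0.3 0.008 0 0.007 0; 0.3 0.008 0 0.008 0; 0.3 0.006 0 0.008 0; 0.3 0.005 0 0.009 0; 0.3 0.005 0 0.01 0; 0.3 0 0 0 0; 0.3 0 0 0 0")

```text
clock: 31.2
position: [0.5863, -0.2206, 0.1185]
ee_rot: [0.717, 0.697, 0.001, 0.0]
ft_force: [-4.2, 7.0, 13.9]
grip_width: 0.761
grasp_force: 39.2
```

```bash
python3 pitch.py
```

```text
t 31.2 pos [ 0.5863 -0.2206  0.1185] yaw 88.5 z [ 0.002  0.001 -1.   ] f [-4.2  7.  13.9] w 0.761 g 39.2 q7 [ 0.55  0.44 -0.33  1.58  0.15  1.15  0.15]
bright px 1359
[(np.float64(0.3504043126684636), 15), (np.float64(0.3493894165535957), 10), (np.float64(0.3488054607508532), 0), (np.float64(0.3475609756097561), 5), (np.float64(0.34563758389261745), 20)]
```

The contact force of about 15 N points up and outward, so the collar is riding the edge and turning. I'll continue the arc.

Request:
arm_command(series="0.3 0.001 0 0.008 0; 0.3 0 0 0.008 0; 0.3 0 0 0.008 0; 0.3 -0.001 0 0.008 0; 0.3 -0.002 0 0.008 0; 0.3 -0.002 0 0.008 0; 0.3 -0.003 0 0.008 0; 0.3 -0.004 0 0.005 0; 0.3 0 0 0 0; 0.3 0 0 0 0")

```text
clock: 32.5
position: [0.5873, -0.2166, 0.095]
ee_rot: [0.714, 0.7, 0.004, -0.003]
ft_force: [-9.8, 32.0, 27.0]
grip_width: 0.769
grasp_force: 75.7
```

```bash
python3 pitch.py; ls pics
```

```text
t 32.5 pos [ 0.5873 -0.2166  0.095 ] yaw 88.8 z [ 0.002  0.01  -1.   ] f [-9.8 32.  27. ] w 0.769 g 75.7 q7 [ 0.55  0.46 -0.34  1.59  0.15  1.11  0.16]
bright px 1190
[(np.float64(0.35351270553064273), 30), (np.float64(0.35254491017964074), 35), (np.float64(0.34852941176470587), 25), (np.float64(0.34661654135338343), 40), (np.float64(0.34487840825350036), 20)]
crops.png
g1.png
h1.png
lie.png
n1.png
ov.png
pitch_2860.png
pitch_2990.png
pitch_3120.png
pitch_3250.png
side0.png
slip.png
top0.png
```

The force is up to 42 N, so I stop here and use my last picture.

```bash
python3 -c "
from h import *
t=shot('top'); a=cv2.resize(t['pixels'][130:230,340:440,::-1],None,fx=4,fy=4,interpolation=cv2.INTER_CUBIC)
b=cv2.resize(cv2.imread('pics/pitch_3250.png'),(400,400))
cv2.imwrite('pics/last.png',np.hstack([a,b]))"
```

```text
(no output)
```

View pics/last.png

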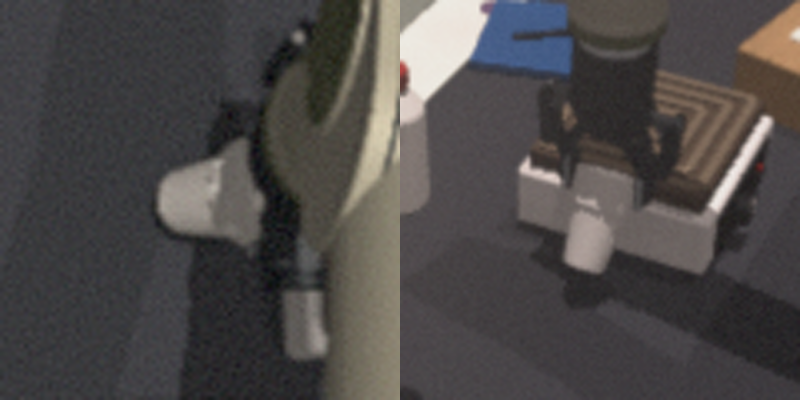

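The beaker has turned: its foot now hangs outward and down, with the foot at top crop (160,205) and the collar at (250,190). The rim has slipped below the plate edge, though. I'll estimate the pitch from the foot's leftmost pixel, back out, and re-engage.

```bash
cat > p2.py <<'E'
from lie import *
o=manip.get_obs();p=o["position"];R=Ro.from_quat(o["ee_rot"]).as_matrix();yaw=np.arctan2(R[1,0],R[0,0])+np.pi
t=shot("top")
g=cv2.cvtColor(t["pixels"],cv2.COLOR_RGB2GRAY)
c=proj(t,[p])[0]; r0,r1=int(c[1])-14,int(c[1])+14
m=(g[r0:r1,350:425]>105)
n,l,st,_=cv2.connectedComponentsWithStats(m.astype('u1')); 
print("tcp px",c.round(1),[tuple(s[:5]+[350,r0,0,0,0]) for s in st[1:] if s[4]>25])
for th in range(0,111,10):
    a=np.radians(th); d=np.array([np.cos(yaw)*np.cos(a),np.sin(yaw)*np.cos(a),np.sin(a)]); f=p-.072*d
    P=proj(t,np.vstack(pts(*f,yaw,a))); print(th,"leftmost",P[:,0].min().round(1),"foot z",round(min(q[:,2].min() for q in pts(*f,yaw,a)),3),end="; ")
to()
E
python3 p2.py
```

```text
tcp px [405.  177.6] [(np.int64(380), np.int64(169), np.int64(17), np.int64(19), np.int64(225))]
0 leftmost 374.3 foot z 0.061; 10 leftmost 374.8 foot z 0.061; 20 leftmost 374.1 foot z 0.052; 30 leftmost 374.3 foot z 0.042; 40 leftmost 375.3 foot z 0.033; 50 leftmost 377.3 foot z 0.027; 60 leftmost 379.9 foot z 0.023; 70 leftmost 383.3 foot z 0.021; 80 leftmost 387.2 foot z 0.021; 90 leftmost 390.6 foot z 0.023; 100 leftmost 390.8 foot z 0.021; 110 leftmost 389.6 foot z 0.021; t 32.65 pos [ 0.5874 -0.2166  0.0951] yaw 88.8 z [ 0.002  0.01  -1.   ] f [-9.8 31.2 27.8] w 0.767 g 75.7 q7 [ 0.55  0.46 -0.34  1.59  0.15  1.11  0.16]
```

The pitch is about 60°, with contact near the rim. I'll back out, rise and re-engage lower on the collar, then finish the turn.

Request:
arm_command(series="0.3 0.03 0 0 0; 0.3 0.025 0 -0.02 0; 0.3 0 0 -0.038 0; 0.3 0 0 0 0; 0.3 -0.025 0 0 0; 0.3 -0.021 0 0 0; 0.3 -0.008 0 0.006 0; 0.3 -0.004 0 0.01 0; 0.3 0 0 0.01 0; 0.3 0 0 0 0")

```text
clock: 33.9
position: [0.5873, -0.2246, 0.1068]
ee_rot: [0.716, 0.698, 0.003, 0.0]
ft_force: [0.9, 12.1, 11.8]
grip_width: 0.767
grasp_force: 73.8
```

```bash
python3 p2.py
```

```text
tcp px [409.3 176.9] [(np.int64(383), np.int64(169), np.int64(17), np.int64(19), np.int64(222))]
0 leftmost 378.2 foot z 0.073; 10 leftmost 378.8 foot z 0.072; 20 leftmost 378.0 foot z 0.063; 30 leftmost 378.2 foot z 0.054; 40 leftmost 379.2 foot z 0.045; 50 leftmost 381.1 foot z 0.039; 60 leftmost 383.8 foot z 0.034; 70 leftmost 387.1 foot z 0.032; 80 leftmost 391.0 foot z 0.032; 90 leftmost 394.7 foot z 0.035; 100 leftmost 395.1 foot z 0.032; 110 leftmost 393.8 foot z 0.032; t 33.95 pos [ 0.5873 -0.2246  0.1068] yaw 88.5 z [ 0.004  0.003 -1.   ] f [ 0.6 11.6 11.9] w 0.766 g 73.8 q7 [ 0.55  0.45 -0.33  1.58  0.15  1.13  0.16]
```

Request:
arm_command(series="0.3 -0.005 0 0.005 0; 0.3 -0.005 0 0.005 0; 0.3 -0.005 0 0.005 0; 0.3 -0.005 0 0.005 0; 0.3 -0.005 0 0.003 0; 0.3 -0.005 0 0.003 0; 0.3 -0.005 0 0 0; 0.3 -0.004 0 0 0; 0.3 0 0 0 0; 0.3 0 0 0 0", newtons=25)

```text
clock: 35.2
position: [0.5928, -0.2236, 0.1025]
ee_rot: [0.711, 0.703, 0.011, -0.003]
ft_force: [-11.1, 59.9, 57.9]
grip_width: 0.768
grasp_force: 81.4
```

```bash
python3 p2.py
```

```text
tcp px [408.5 174.9] [(np.int64(383), np.int64(164), np.int64(18), np.int64(22), np.int64(269))]
0 leftmost 377.6 foot z 0.069; 10 leftmost 378.2 foot z 0.068; 20 leftmost 377.4 foot z 0.059; 30 leftmost 377.5 foot z 0.049; 40 leftmost 378.5 foot z 0.041; 50 leftmost 380.4 foot z 0.035; 60 leftmost 383.1 foot z 0.03; 70 leftmost 386.4 foot z 0.028; 80 leftmost 390.3 foot z 0.028; 90 leftmost 394.0 foot z 0.031; 100 leftmost 394.3 foot z 0.028; 110 leftmost 393.0 foot z 0.028; t 35.25 pos [ 0.5928 -0.2236  0.1025] yaw 89.3 z [ 0.011  0.019 -1.   ] f [-10.9  60.4  58.9] w 0.768 g 81.4 q7 [ 0.56  0.47 -0.34  1.57  0.14  1.12  0.18]
```

It has jammed: 84 N and no more turning, because the lever is too short there. I'll back off.

New approach: turn 90° and push the foot end against the hotplate's front face. Contact well below the grip gives a lever of 50–70 mm, which should swing the foot under.

Request:
arm_command(series="0.3 0.03 0 0 0; 0.3 0.05 0 -0.03 0; 0.3 0.05 0 -0.06 0; 0.3 0.03 0 -0.06 0; 0.3 0 0 -0.03 0.058; 0.3 0 0 0 0.058; 0.3 0 0 0 0.058; 0.3 0 0 0 0.058; 0.3 0 0 0 0.058; 0.3 0 0 0 0.058")

```text
clock: 36.5
position: [0.5857, -0.1805, 0.166]
ee_rot: [0.976, 0.219, -0.001, -0.0]
ft_force: [-0.9, 0.0, -0.7]
grip_width: 0.764
grasp_force: 74.4
```

```bash
python3 - <<'E'
from lie import *
to((.42,-.30,.16))
t=shot("top")
g=cv2.GaussianBlur(cv2.cvtColor(t["pixels"],cv2.COLOR_RGB2GRAY),(5,1),0)
for u in(432,445,460,475): print(u,g[208:228,u])
for v,z in((214.5,.105),(219.5,.06),(221,0)): print(z,at(t,440,v,z).round(4),at(t,470,v,z).round(4))
E
```

```text
t 36.5 pos [ 0.5857 -0.1805  0.166 ] yaw 25.3 z [-0.001 -0.    -1.   ] f [-0.9  0.  -0.7] w 0.764 g 74.4 q7 [ 0.38  0.35 -0.19  1.57  0.07  1.23 -0.96]
(0.42, -0.3, 0.16) -> [-0.502  0.093  0.016]
432 [161 160 161 161 161 161 161 160 160 162 160 161 161 161 162 162 159 162
 161 160]
445 [171 171 171 171 171 172 172 171 170 170 171 171 172 173 172 173 171 173
 172 172]
460 [173 172 171 172 171 171 174 170 170 172 170 172 172 171 171 171 172 172
 171 171]
475 [152 153 152 152 153 153 151 154 154 152 150 153 153 152 151 153 152 152
 153 152]
0.105 [ 0.4984 -0.2981  0.105 ] [ 0.4994 -0.3714  0.105 ]
0.06 [ 0.4887 -0.3118  0.06  ] [ 0.4896 -0.3886  0.06  ]
0 [ 0.4876 -0.3302  0.    ] [ 0.4886 -0.4118  0.    ]
```

Request:
arm_command(series="0.3 -0.03 0.006 -0.06 0; 0.3 -0.07 0.014 -0.04 0; 0.3 -0.1 0.02 0 0; 0.3 -0.1 0.02 0 0; 0.3 -0.09 0.018 0 0; 0.3 -0.06 0.012 0 0; 0.3 -0.041 0.008 0.02 0.05; 0.3 0 0 0.055 0.05; 0.3 0 0 0.05 0.04; 0.3 0 0 0.02 0")

```text
clock: 37.8
position: [0.4255, -0.3004, 0.1473]
ee_rot: [1.0, 0.006, -0.001, -0.0]
ft_force: [0.2, -0.1, -1.2]
grip_width: 0.765
grasp_force: 74.4
```

```bash
python3 - <<'E'
from lie import *
to((.445,-.30,.148),(.478,-.30,.148))
g=cv2.imread("pics/top0.png",0); print(g[208:226,432],g[208:226,452])
# foot extents in side and top views
o=manip.get_obs();p=o["position"]
t=shot("top");gt=cv2.cvtColor(t["pixels"],cv2.COLOR_RGB2GRAY); c=proj(t,[p])[0].astype(int); print(c)
for th in(40,50,60,70,80,90):
    a=np.radians(th); yaw=np.pi; d=np.array([-np.cos(a),0,np.sin(a)]); P=proj(t,np.vstack(pts(*(p-.072*d),yaw,a))); print(th,P.min(0).round(1),P.max(0).round(1))
print(gt[c[1]-34:c[1]+4:1,c[0]-8:c[0]+12:3])
E
```

```text
t 37.8 pos [ 0.4255 -0.3004  0.1473] yaw 0.6 z [-0.002  0.001 -1.   ] f [ 0.2 -0.1 -1.2] w 0.765 g 74.4 q7 [ 0.59  0.17 -0.07  1.84  0.01  1.14 -1.04]
(0.445, -0.3, 0.148) -> [ 0.049 -0.    -0.002]
(0.478, -0.3, 0.148) -> [ 0.082  0.001 -0.   ]
[132 128 122  85  76 130 211 237 236 205 117  48  30  55  62  67  65  62] [127 123 115  84  84 174 237 238 229 188 103  34  41  45  54  50  52  57]
[447 245]
40 [431.3 216.3] [464.5 262. ]
50 [431.2 219.3] [464.7 263. ]
60 [430.5 222.9] [464.9 263.4]
70 [429.9 227.1] [464.9 263.3]
80 [429.6 230.4] [465.  262.7]
90 [429.6 230.5] [465.  261.5]
[[ 77  83  74  96  83  84  90]
 [ 63  61  49  85  86  87  89]
 [ 99 100  99 161 166 166 170]
 [134 145 147 236 236 237 237]
 [120 155 148 228 238 238 237]
 [109 145 143 184 231 230 226]
 [ 98 123 119 127 193 187 184]
 [ 64  76  72  67 101  97  94]
 [ 37  35  28  38  33  42  42]
 [ 17  27  18  26  23  54  50]
 [ 49  58  31  27  26  68  66]
 [ 74  85  62  10  39  68  67]
 [ 99  93  86  24  11  64  65]
 [ 93  95  98  55  29  54  64]
 [100  93  97  74  31  45  58]
 [ 94  95  99  90  44  32  44]
 [ 97  94  95  95  50  38  32]
 [ 97  92  95  97  69  38  45]
 [ 98  93 102 101  87  40  41]
 [ 96  98  92  97  93  48  37]
 [ 96  98  98  95  98  69  37]
 [ 94  94  98 102  99  91  35]
 [ 92  93 100 101  95  95  40]
 [ 94  95  99  94 100  89  26]
 [ 95  96  96  95  99  76  20]
 [ 92  97  95  98  98  62  20]
 [ 94  96 100  99  92  43  23]
 [ 96  85  84  84  71  21  25]
 [ 99  57  56  61  44  26   8]
 [ 90  36  27  38  32  29  26]
 [ 71  27  33  41  30  14  25]
 [ 39  10  18  42  23  24  33]
 [ 34  28  30  31  30  19  30]
 [ 70  30  30  27  32  24  23]
 [109  55  47  35  27  27  32]
 [131  71  58  42  22  24  32]
 [134  74  59  36   8  25  30]
 [132  63  60  31  34  23  35]]
```

The foot edge is at top row ~222, so pitch is about 60°, and the plate's front side is at x≈0.507. Now I push the foot into it.

Request:
arm_command(series="0.3 0.03 0 0 0; 0.3 0.03 0 0 0; 0.3 0.012 0 0 0; 0.3 0.012 0 0 0; 0.3 0.012 0 0 0; 0.3 0.01 0 0 0; 0.3 0.01 0 0 0; 0.3 0.01 0 0 0; 0.3 0.008 0 0 0; 0.3 0 0 0 0")

```text
clock: 39.1
position: [0.479, -0.302, 0.1535]
ee_rot: [1.0, 0.004, 0.0, 0.001]
ft_force: [-22.2, 4.9, 40.3]
grip_width: 0.767
grasp_force: 78.1
```

```bash
cat > p3.py <<'E'
from lie import *
to()
p=manip.get_obs()['position'];s=shot("side");t=shot("top");gt=cv2.cvtColor(t["pixels"],cv2.COLOR_RGB2GRAY);c=proj(t,[p])[0].astype(int)
for th in(60,70,80,90,100):
    a=np.radians(th); d=np.array([-np.cos(a),0,np.sin(a)]); P=proj(t,np.vstack(pts(*(p-.072*d),np.pi,a))); print(th,P.min(0).round(1)[1],end=" ")
print("rows from",c[1]-34); print(gt[c[1]-34:c[1]-4,c[0]-5:c[0]+2:3].T)
E
python3 p3.py
```

```text
t 39.1 pos [ 0.479  -0.302   0.1535] yaw 0.4 z [ 0.    -0.003 -1.   ] f [-22.2   4.9  40.3] w 0.767 g 78.1 q7 [ 0.55  0.26 -0.08  1.72  0.03  1.16 -1.1 ]
60 200.5 70 204.9 80 206.8 90 206.2 100 205.1 rows from 187
[[124 118  81  63  59  50  58  53  41  45  38  41  51  55  57  52  39  38
   37  50  73  88  91  90  96  87  57  32  28  25]
 [ 91  90  89  79  70  72  73  61  59  51  53  65  71  65  54  49  44  41
   39  37  56  77  92  98  92  87  43  22  30  21]
 [ 87  92  92  94  95  93  85  64  53  48  50  64  72  73  74  69  53  41
   39  37  56  62  73  94  91  73  46  24  32  30]]
```

The force lies exactly along the beaker's axis, so the foot face is riding on the plate's top edge: too high. I'll go lower and use the white front face instead, at y≈-0.277 to miss the knob.

Request:
arm_command(series="0.3 -0.06 0 0 0; 0.3 -0.09 -0.03 0 0; 0.3 -0.01 -0.032 0.06 0; 0.3 0 0 0.07 0; 0.3 0.03 0 0.001 0; 0.3 0.03 0 0 0; 0.3 0.02 0 0 0; 0.3 0.012 0 0 0; 0.3 0.012 0 0 0; 0.3 0.012 0 0 0")

```text
clock: 40.45
position: [0.4601, -0.276, 0.0958]
ee_rot: [1.0, 0.004, -0.002, -0.0]
ft_force: [-6.3, -2.7, 1.0]
grip_width: 0.768
grasp_force: 73.2
```

```bash
python3 p3.py
```

```text
t 40.45 pos [ 0.4601 -0.276   0.0958] yaw 0.4 z [-0.004  0.    -1.   ] f [-6.3 -2.7  1. ] w 0.768 g 73.2 q7 [ 0.54  0.26 -0.09  1.84  0.03  1.04 -1.13]
60 209.8 70 213.9 80 216.3 90 215.9 100 214.8 rows from 196
[[ 89  93  97  98  98  95  89  90  85  88  78  65  55  47  38  37  39  59
   93 107 108 100  92  84  90  86  76  43  25  26]
 [105 109 111 105  99  86  61  53  52  52  53  51  54  51  49  46  40  60
   95 103 106  97  64  61  88  93  75  34  24  24]
 [ 79  62  45  39  36  43  37  36  36  44  42  46  53  54  52  46  30  60
   91 109 107  93  65  69  92  92  64  33  28  28]]
```

It's working: θ≈70° with only 6 N. I continue.

Request:
arm_command(series="0.3 0.006 0 0 0; 0.3 0.006 0 0 0; 0.3 0.006 0 0 0; 0.3 0.006 0 0 0; 0.3 0.006 0 0 0; 0.3 0.006 0 0 0; 0.3 0.006 0 0 0; 0.3 0 0 0 0; 0.3 0 0 0 0; 0.3 0 0 0 0")

```text
clock: 41.8
position: [0.4762, -0.2759, 0.0957]
ee_rot: [1.0, 0.004, -0.003, -0.0]
ft_force: [-9.3, -0.1, 3.3]
grip_width: 0.766
grasp_force: 71.5
```

```bash
python3 p3.py
```

```text
t 41.8 pos [ 0.4762 -0.2759  0.0957] yaw 0.4 z [-0.005  0.    -1.   ] f [-9.3 -0.1  3.3] w 0.766 g 71.5 q7 [ 0.52  0.29 -0.1   1.81  0.03  1.05 -1.15]
60 203.5 70 207.7 80 209.6 90 209.1 100 208.0 rows from 189
[[ 95  97  96  93  93  95  94  92  89  90  69  60  53  49  44  48  44  50
   38  47  42  41  39  37  62  88  83  49  26  19]
 [103 102 108 106 103  79  61  49  55  48  55  53  55  54  53  58  52  57
   56  59  50  52  51  39  62  82  66  34  33  17]
 [ 71  51  34  35  35  36  35  40  45  37  39  38  39  40  36  39  38  45
   47  53  52  57  48  33  57  75  54  33  27  26]]
```

θ is about 85° now. I back away from the face and press the foot flat on the bench.

Request:
arm_command(series="0.3 -0.04 0 0 0; 0.3 -0.06 0 0 0; 0.3 -0.03 0 0.02 0; 0.3 0 0 0.02 0; 0.3 0 0 0.012 0; 0.3 0 0 0.007 0; 0.3 0 0 0.007 0; 0.3 0 0 0.005 0; 0.3 0 0 0 0; 0.3 0 0 0 0")

```text
clock: 43.15
position: [0.4271, -0.2758, 0.068]
ee_rot: [1.0, 0.004, 0.0, 0.0]
ft_force: [-0.8, -0.6, -0.8]
grip_width: 0.765
grasp_force: 70.8
```

```bash
python3 p3.py
```

```text
t 43.15 pos [ 0.4271 -0.2758  0.068 ] yaw 0.5 z [ 0. -0. -1.] f [-0.8 -0.6 -0.8] w 0.765 g 70.8 q7 [ 0.56  0.24 -0.09  1.94  0.03  0.96 -1.1 ]
60 223.2 70 227.1 80 230.2 90 230.2 100 229.1 rows from 210
[[ 81  81  95 148 201 222 217 189 121  64  37  19  37  34  36  29  37  31
   38  29  26  31  36  30  28  30  48  54  54  30]
 [ 79  80  70 121 191 222 203 154  97  40  23  40  33  32  31  28  29  27
   28  33  27  38  36  35  31  53  76  75  50  23]
 [ 99  80  73  86 125 116 107 100  66  37  31  35  42  46  37  31  39  35
   33  29  34  32  30  32  39  64  87  82  58  35]]
```

No contact yet at 0.068, so I go lower until it touches.

Request:
arm_command(series="0.3 0 0 0.006 0; 0.3 0 0 0.006 0; 0.3 0 0 0.006 0; 0.3 0 0 0 0; 0.3 0 0 0 0; 0.3 0 0 0 0; 0.3 0 0 0 0; 0.3 0 0 0 0; 0.3 0 0 0 0; 0.3 0 0 0 0")

```text
clock: 44.5
position: [0.427, -0.2758, 0.0606]
ee_rot: [1.0, 0.004, 0.0, 0.0]
ft_force: [0.1, -0.4, -0.5]
grip_width: 0.763
grasp_force: 70.8
```

Request:
arm_command(series="0.3 0 0 0.008 0; 0.3 0 0 0.008 0; 0.3 0 0 0.008 0; 0.3 0 0 0.008 0; 0.3 0 0 0 0; 0.3 0 0 0 0; 0.3 0 0 0 0; 0.3 0 0 0 0; 0.3 0 0 0 0; 0.3 0 0 0 0")

```text
clock: 45.75
position: [0.4353, -0.2775, 0.0549]
ee_rot: [1.0, 0.005, 0.008, 0.003]
ft_force: [7.1, 6.0, 45.7]
grip_width: 0.771
grasp_force: 81.6
```

It touches and presses flat at 45 N. I relieve the load, open, and rise to the collar grasp height.

Request:
arm_command(series="0.3 0.01 0 -0.01 0; 0.3 0.01 0 -0.008 0; 0 0 0 0 0; 0 0 0 0 0; 0 0 0 0 0; 0 0 0 -0.025 0; 0 0 0 -0.04 0; 0 0 0 0 0; 0 0 0 0 0; 0 0 0 0 0", newtons=60)

```text
clock: 47.0
position: [0.4347, -0.2756, 0.0807]
ee_rot: [1.0, 0.004, -0.0, -0.0]
ft_force: [0.2, -0.1, 0.2]
grip_width: 1.001
grasp_force: 0.0
```

```bash
cat > up.py <<'E'
from lie import *
from scipy.optimize import minimize
to()
p=manip.get_obs()["position"]; s=shot("side"); g=cv2.GaussianBlur(cv2.cvtColor(s["pixels"],cv2.COLOR_RGB2GRAY),(3,3),0)
c=proj(s,[[p[0],p[1],.04]])[0].astype(int); print("px",c); print(g[c[1]-22:c[1]+22:2,c[0]-24:c[0]+25:3])
R=pts(p[0],p[1],0,0,np.pi/2)
for q in R: P=proj(s,q); print(P.min(0).round(1)-c,P.max(0).round(1)-c)
E
python3 up.py
```

```text
t 47.0 pos [ 0.4347 -0.2756  0.0807] yaw 0.5 z [-0.  0. -1.] f [ 0.2 -0.1  0.2] w 1.001 g 0.0 q7 [ 0.56  0.24 -0.09  1.92  0.03  0.99 -1.11]
px [392 153]
[[ 88  86  53 110 221  98  36  40  42  38  38  38  56  62  61  62  60]
 [ 67  72  55 162 159  49  38  39  38  39  52  57  60  61  61  61  62]
 [ 49  57  59 131  95  35  35  38  41  43  81  73  64  61  60  60  62]
 [ 49  47  77 110  56  35  37  42  39  48 102 100  82  63  62  60  61]
 [123  77 120  91  36  33  37  46  41  61 104 103  98  78  62  60  60]
 [187 179 184  71  33  32  43  43  41  82 104 103 100  92  62  59  61]
 [130 151 161  57  31  41  56  42  44  90 105 102 100  92  64  59  61]
 [108 110 112  50  34  51  59  37  51  96 104 103  99  92  64  59  60]
 [108 107 103  43  39  45  64  50  57  99 103 101 101  90  62  59  61]
 [108 110 101  40  39  42  69  90  87 102 103 102 102  84  60  61  61]
 [107 107 100  40  41  40  54  97 101 102 102 103 101  77  60  60  60]
 [106 107  94  42  41  39  45  93 102 103 102 102  97  66  58  61  60]
 [103 106  73  40  40  40  43  89 101 102 102 101  69  56  61  60  60]
 [ 65  88  50  40  40  39  42  90 100 101 101  97  49  44  55  60  60]
 [ 42  46  46  40  38  39  43  90  99 102 101  91  41  37  42  58  60]
 [ 57  50  59  47  39  39  42  90 100 101 102  78  39  39  38  45  59]
 [ 61  61  60  59  44  38  44  89 101 101 100  59  36  39  35  37  49]
 [ 62  61  62  62  57  39  40  71  99 102  94  46  37  37  37  36  39]
 [ 62  61  61  62  58  40  39  44  73  83  61  39  38  38  37  38  39]
 [ 62  61  60  60  47  37  40  41  42  42  38  39  37  39  38  37  39]
 [ 61  61  61  60  43  38  41  52  41  40  37  38  38  38  37  38  39]
 [ 61  61  60  61  54  44  45  58  53  41  35  38  38  37  36  36  38]]
[-7.4  5.5] [ 4.7 13.6]
[ -7.7 -10. ] [9.9 1.3]
[ -9.2 -10.9] [11.4  2.4]
[ -8.4 -18.9] [13.3 -5.3]
```

Beaker_2 is standing upright, about 10 mm to −x of the TCP: in the side view it sits 3.3 px right of the prediction. I shift and grip.

Request:
arm_command(series="0 -0.015 0.002 0 0; 0 -0.01 0.002 0 0; 0 0 0 0 0; 0.2 0 0 0 0; 0.3 0 0 0 0; 0.3 0 0 0 0; 0.3 0 0 0 0; 0.3 0 0 0 0; 0.3 0 0 0 0; 0.3 0 0 -0.02 0", newtons=60)

```text
clock: 48.3
position: [0.4249, -0.2771, 0.089]
ee_rot: [1.0, 0.005, -0.0, -0.0]
ft_force: [0.1, -0.2, -0.9]
grip_width: 0.741
grasp_force: 65.7
```

```bash
python3 -c "
from h import *
to((.5137,.3135,.255))"
```

```text
t 48.3 pos [ 0.4249 -0.2771  0.089 ] yaw 0.5 z [-0.001  0.    -1.   ] f [ 0.1 -0.2 -0.9] w 0.741 g 65.7 q7 [ 0.57  0.21 -0.09  1.93  0.02  1.01 -1.09]
(0.5137, 0.3135, 0.255) -> [ 0.235 -1.475 -0.415]
```

Request:
arm_command(series="0.3 0 0 -0.03 0; 0.3 0 0 -0.05 0; 0.3 0 0 -0.07 0; 0.3 0 0 -0.08 0; 0.3 0 0 -0.08 0; 0.3 0.005 -0.03 -0.06 0; 0.3 0.01 -0.06 -0.035 0; 0.3 0.015 -0.09 -0.01 0; 0.3 0.018 -0.115 0 0; 0.3 0.02 -0.125 0 0")

```text
clock: 49.55
position: [0.4507, -0.1081, 0.2559]
ee_rot: [1.0, 0.004, 0.0, 0.0]
ft_force: [0.6, 0.2, -0.5]
grip_width: 0.746
grasp_force: 65.8
```

Request:
arm_command(series="0.3 0.021 -0.13 0 0; 0.3 0.021 -0.13 0 0; 0.3 0.021 -0.13 0 0; 0.3 0.021 -0.13 0 0; 0.3 0.021 -0.13 0 0; 0.3 0.02 -0.125 0 0; 0.3 0.018 -0.11 0 0; 0.3 0.013 -0.085 0 0; 0.3 0.008 -0.055 0 0; 0.3 0.003 -0.03 0 0")

```text
clock: 50.8
position: [0.5137, 0.3144, 0.2553]
ee_rot: [1.0, 0.005, -0.0, -0.0]
ft_force: [0.2, 0.5, -1.1]
grip_width: 0.747
grasp_force: 65.8
```

```bash
cat > up2.py <<'E'
from lie import *
p=manip.get_obs()["position"]; to((.5137,.3135,.255))
for n in("side","top"):
    s=shot(n); g=cv2.GaussianBlur(cv2.cvtColor(s["pixels"],cv2.COLOR_RGB2GRAY),(3,3),0)
    z=p[2]-.081
    c=proj(s,[[p[0],p[1],z+.03]])[0].astype(int); print(n,"px",c,"rows from",-30,"step3, cols -27 step3"); print(g[c[1]-30:c[1]+25:3,c[0]-27:c[0]+28:3])
    for q in pts(p[0],p[1],z,0,np.pi/2): P=proj(s,q); print(P.min(0).round(1)-c,P.max(0).round(1)-c)
E
python3 up2.py
```

```text
t 50.8 pos [0.5137 0.3144 0.2553] yaw 0.6 z [-0.  0. -1.] f [ 0.2  0.5 -1.1] w 0.747 g 65.8 q7 [-0.14  0.33 -0.61  1.46  0.19  1.41 -2.32]
(0.5137, 0.3135, 0.255) -> [0.    0.002 0.001]
side px [272 244] rows from -30 step3, cols -27 step3
[[ 94 102  69  56  44  49  58  45  59  96  67  45  40  81 100 109  75  72
   70]
 [ 75  77  61  49  61  45  50  50  77 108 106  99  79 108 114  99  70  72
   71]
 [ 55  54  50  49  78  76  53  68 104 107 106 107 105 107  94  65  71  72
   71]
 [ 49  50  47  47  60  77  47  92 108 108 107 107 105 101  83  73  71  72
   71]
 [ 48  48  47  47  49  54  49 100 108 108 108 107 107 103  92  72  72  72
   72]
 [ 55  48  47  48  47  50  54  98 108 109 108 108 106 106  93  72  73  72
   72]
 [ 70  58  51  47  49  47  75  94 108 109 108 107 108 125  93  72  73  73
   73]
 [ 74  77 116 100  48  46  76  85 108 109 110 128 165 122  92  74  72  72
   72]
 [ 78 142 144  90  52  48  68  90 143 153 159 146 119 113  88  73  74  72
   72]
 [155 125 102 131 102  89  89 105 118 121 117 118 117 110  76  73  73  73
   74]
 [116 108 175 195 170 117 107 108 117 118 118 118 
[... 1776 characters left out ...]
 68  90  95 104 111 111
  112]
 [128 107  91 181 107  92  96  96 131 132 103  92  84  87 103 103 133 131
  109]
 [ 79 148  93 139 186  99  89  91  94 106  94  89  90  98 102  99 129 145
  117]
 [ 65  92 156 111 123 179 130  94  97  92 109  96 173 136  92  94  95 108
   96]
 [ 66  65  75 156 135 126 142 113 119 162 203 186 111 181 165 110  96  95
   92]
 [ 65  65  64 168  87 162 202 202 205 209 206 210 209 180 194 161 118 121
  140]
 [ 65  66  74 163  80 191 205 202 206 205 207 209 208 212 210 212 213 215
  214]
 [ 63  65 104 133 107 202 206 201 206 206 208 208 209 212 208 214 214 213
  213]]
[-2.5 -7. ] [15.1 11. ]
[-18.1 -14.2] [ 8.3 12.9]
[-20.4 -16.5] [10.7 15.3]
[-28.1 -19.3] [ 5.1 14.9]
```

It's held upright over the stack; the collar's right edge is about 1 px right of the prediction, so I add +2 mm in x. Lowering now; contact is expected at TCP z≈0.148.

Request:
arm_command(series="0.3 0.005 0.002 0.03 0; 0.3 0 0 0.05 0; 0.3 0 0 0.05 0; 0.3 0 0 0.04 0; 0.3 0 0 0.03 0; 0.3 0 0 0.025 0; 0.3 0 0 0.015 0; 0.3 0 0 0.01 0; 0.3 0 0 0.008 0; 0.3 0 0 0 0")

```text
clock: 52.15
position: [0.5158, 0.3126, 0.1518]
ee_rot: [1.0, 0.004, 0.0, 0.0]
ft_force: [-0.1, -0.3, -0.4]
grip_width: 0.745
grasp_force: 65.8
```

Request:
arm_command(series="0.3 0 0 0.004 0; 0.3 0 0 0.003 0; 0.3 0 0 0.003 0; 0.3 0 0 0.003 0; 0.3 0 0 0 0; 0.3 0 0 0 0; 0.3 0 0 0 0; 0.3 0 0 0 0; 0.3 0 0 0 0; 0.3 0 0 0 0")

```text
clock: 53.4
position: [0.5173, 0.3125, 0.1492]
ee_rot: [1.0, 0.004, 0.002, -0.0]
ft_force: [-2.0, -4.4, 17.1]
grip_width: 0.743
grasp_force: 71.4
```

Contact at 0.149 with 17 N, close to the expected home height. I release and rise.

Request:
arm_command(series="0.15 0 0 0 0; 0 0 0 0 0; 0 0 0 0 0; 0 0 0 0 0; 0 0 0 0 0; 0 0 0 -0.02 0; 0 0 0 -0.04 0; 0 0 0 -0.08 0; 0 0 0 -0.12 0; 0 0 0 -0.12 0")

```text
clock: 54.65
position: [0.5156, 0.3126, 0.3015]
ee_rot: [1.0, 0.004, 0.0, -0.0]
ft_force: [1.2, -0.0, 0.4]
grip_width: 0.998
grasp_force: 0.0
```

```bash
cat > fin.py <<'E'
from lie import *
to()
s=shot("side"); g=cv2.cvtColor(s["pixels"],cv2.COLOR_RGB2GRAY).astype(int)
gx=cv2.GaussianBlur(g.astype('f4'),(3,3),0)
x,y=.514,.3136
res=[]
# brightness along hypothesised rim ellipses (rims are bright lines): scan z and offset, contrast vs ring +-2px
def score(x,y,z):
    P=proj(s,circ(x,y,z,.0335,72)); f=lambda dy:cv2.remap(gx,P[:,0].astype('f4')[None],(P[:,1]+dy).astype('f4')[None],cv2.INTER_LINEAR)[0]
    d=f(0)-(f(-2.5)+f(2.5))/2; return np.clip(d,-5,40).mean()
for z0,n in((.095,"tray"),(.127,"b1"),(.159,"b2")):
    L=[(score(x+dx,y+dy,z0+dz),round(dx,3),round(dy,3),round(dz,3)) for dx in np.arange(-.006,.0061,.002) for dy in np.arange(-.006,.0061,.002) for dz in np.arange(-.006,.0121,.003)]
    L.sort(reverse=True); print(n,[tuple(np.round(l,3)) for l in L[:4]])
c=proj(s,[[x,y,.16]])[0].astype(int);print(c)
print(g[c[1]-16:c[1]+40:2,c[0]-24:c[0]+25:4])
for z in(.159,.127,.095): P=proj(s,circ(x,y,z,.034));print(z,P.min(0).round(1)-c,P.max(0).round(1)-c)
E
python3 fin.py
```

```text
t 54.65 pos [0.5156 0.3126 0.3015] yaw 0.5 z [ 0.001  0.001 -1.   ] f [ 1.2 -0.   0.4] w 0.998 g 0.0 q7 [-0.14  0.31 -0.61  1.38  0.18  1.5  -2.31]
tray [(np.float64(8.774), np.float64(0.002), np.float64(-0.002), np.float64(-0.003)), (np.float64(8.726), np.float64(-0.002), np.float64(0.004), np.float64(0.009)), (np.float64(8.663), np.float64(-0.002), np.float64(0.002), np.float64(0.006)), (np.float64(8.588), np.float64(0.002), np.float64(-0.004), np.float64(-0.006))]
b1 [(np.float64(10.015), np.float64(0.004), np.float64(-0.004), np.float64(-0.006)), (np.float64(9.852), np.float64(0.0), np.float64(0.0), np.float64(0.003)), (np.float64(9.724), np.float64(0.002), np.float64(-0.004), np.float64(-0.003)), (np.float64(9.546), np.float64(0.002), np.float64(-0.002), np.float64(-0.003))]
b2 [(np.float64(13.199), np.float64(0.006), np.float64(-0.004), np.float64(-0.006)), (np.float64(12.96), np.float64(0.004), np.float64(0.0), np.float64(0.0)), (np.float64(12.841), np.float64(0.0), np.float64(0.004), np.float64(0.009)), (np.float64(12.695), np.float64(0.004), np.float64(-0.002), np.float64(-0
[... 954 characters left out ...]
[171 170 174  98 115 115 114 117 147 135 112  86  90]
 [172 171 170  99 105 154 169 166 137 117 123  90  90]
 [172 171 172  93 106 111 120 123 117 117 118  91  90]
 [171 174 172  93 107 111 115 116 115 137 110  88  87]
 [170 174 171  94 109 119 114 116 132 148 108  89  88]
 [170 170 174 120 105 154 169 176 179 113  99  86  88]
 [171 170 172 167 103 111 120 117 117 116  91  89 100]
 [173 166 169 139  94 111 113 114 117 118  91 119 190]
 [172 172 170  97  91 106 116 116 114 101 115 195 197]
 [171 173 171 109  89  96 107 109  94 101 115 197 196]
 [167 173 173 153  92  93 111 109 105 100 115 197 198]]
0.159 [-14.3 -11.9] [16.3 13.5]
0.127 [-12.9  -3.6] [17.  21.5]
0.095 [-11.5   4.3] [17.6 29.1]
```

The three rim fronts sit at rows +12, +20 and +28, against +13.5, +21.5 and +29.1 predicted for a fully home stack, so the spacing is even and there is no tilt. I hand in.

```bash
python3 -c "
from workcell import manip
print(manip.hand_in())"
```

```text
the job is handed in; nothing more can be done
None
```

I handed the job in at about 54.7 s with all three beakers in one straight stack in the tray, both loose ones fully home by the rim spacing in the side view; beaker_2 fell over on the first lift and I stood it up against the hotplate, where wrist force reached about 85 N (limit 120 N), and I did not re-check the bystanders' positions in a final picture.

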